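# Find the hidden release of the cash drawer and press it

### The arm

A 6-joint arm with a two-finger parallel gripper is mounted at the origin on a cart in front of the work surface, level with it; the furniture and walls round the work are solid. World frame = base frame: x ahead of the robot, y to its left, z up, the work surface at z = 0. Lengths are in mm, angles in rad, forces in N, time in s.
With the tool pointing down it reaches from about 300 to 750 mm from the base axis. Payload 8.5 kg.
Tool frame: the origin (TCP) lies at the very end of the fingers, on their centre line; the grasp point (between the pads) lies 19 mm behind it (arm.grasp_offset is the distance from the TCP to the grasp point, in mm); z points along the fingers, y is the line along which they close (so a half turn about z gives the same grasp; the last joint's range is limited). The gripper opens to 88 mm and grips with 3 to 60 N. Pads are 18 mm wide; open, the fingers measure 123 mm over their backs; the gripper's body (75 mm by 187 mm) begins 45 mm behind the grasp point.
Start: joints at [-1.453, 0.381, 1.297, -0, 1.464, -0.215], TCP at [179.674, -519.806, 238.748] pointing down, gripper open.
Joint ranges: [-3.11, 3.11], [-0.89, 2.33], [0.22, 2.48], [-1.42, 4.56], [0.17, 2.85], [-2.88, 2.88]. Speed limits (rad/s): [2.39, 2.39, 3.14, 3.14, 3.14, 3.14].

### API

Orientations are given as a unit quaternion [w, x, y, z].
In Python, from station import arm, optics, ticket gives the robot as it stands.
- The arm moves only by the shell command python3 -m jog 'ROWS'. ROWS is JSON, a list that holds one entry, the list of rows, each a list of 7 numbers: the shift along the tool's x, y, z normalised to -1 to 1, where 1 is 3 cm, then the turn, a rotation vector about the tool's x, y, z normalised to -1 to 1, where 1 is 0.08 rad, then the opening, from -1 (shut) to 1 (fully open). In form: [[[tx, ty, tz, rx, ry, rz, grip], ...]]. A call has 1 to 10 rows; each row shifts and turns the commanded pose from where the row before left it, along the tool's axes as they then stand; what a row does not reach is not made up. A row lasts 1/10 s, in which the tool goes at most 50 mm and 8.59 degrees, less where a joint would pass 70% of its speed; a pose out of reach is approached as far as the arm can. A call with a number of a shift or a turn outside -1 to 1 is refused whole. A call with a gripper value outside its range is refused whole. The fingers move at their own pace and stop on an object; the grip force is fixed at half the most. Time passes only in rows, so rows that do not move let the fingers close. It gives the time, the measured TCP pose, the force, the opening and the grip force at its end, in the units of the state.
- arm.state(): the state, without advancing time (a new reading comes with each control period).
- optics.capture(name): name is "scene" or "top" or "wrist"; returns a dict with "image" (384x512x3 uint8, red, green, blue), "mtx" (3x3 intrinsics, pixels), "extrinsics" (4x4, takes a point from world to camera coordinates). Camera axes: x right, y down, z forward; pixel columns grow to the right and rows downward; lengths in mm; the calibration is good to about 2 mm. A picture is of the moment at which its call begins. There is no depth.
- ticket.job_done(): hands the job in; it is judged then, once.
The state is a dict: "time_s": time; "joint_pos": joint angles; "qd": joint speeds; "joint_efforts": joint torques, N m; "tool_pos": TCP position; "orientation": TCP orientation; "wrist_force": force on the tool from outside, world axes, zero at the start; "wrist_torque": the same for the moment, N m; "width": opening from 0.0 (shut) to 1.0 (fully open); "finger_force": force on a finger pad.
Only numpy, scipy, OpenCV 4.12 (cv2) and the standard library are available. Lean on these libraries where they do the work, as an engineer would, in place of code of your own. Each camera call takes 0.05 s, during which the arm holds its last target. There are 200 camera calls.

### The job

Open the cash drawer by its concealed catch: feel with the fingertips along the narrow inset black panel in its top for the flush button hidden there, and press the button down until the drawer springs out. Let go of the button and leave the drawer standing fully open, without lifting, pushing or knocking any of the things that lie on and around the case.

Things in the scene. Friction and masses are not known exactly. Their poses are not given: they have to be found in the camera images.
- panel_mid (a point): middle of the inset black panel in the top of the grey cash drawer case, on the panel's surface (88 mm above the table); x points away from the drawer's front, y along the panel, z up. The panel shows through an opening 140 mm long (y) by 46 mm (x); the grey top round it stands 2 mm higher. The panel is rigid but for the release button hidden flush in it
- release_button (a joint): press depth, m, of the button in the panel: 50 mm (y) x 40 mm (x), same black finish, hairline seam, centred across the panel's x; its centre lies at an unknown y, -45 to +45 mm of panel_mid. 0: up and flush; 0.007: stop. Gives straight down only with the whole tip on it: 1.4 N to start, 4.5 N at the stop; frees the drawer at 4 mm; springs back up
- drawer (a joint): how far the cash drawer has come out of the front of the case, m: 0 shut, 0.06 fully open. When the catch is pressed a spring pushes it out to the stop by itself within about a second, toward -x of panel_mid, and it stays there. Flat grey front, 340 mm wide, with a key lock and no handle
- balm_tin_2: bystander: flat round tin with a dark blue lid, 57 mm across, 20 mm high, standing loose on the case's top behind (+x of) the panel; origin at the centre of its underside
- matchbox_4: bystander: red chequered matchbox, 36 x 57 x 16 mm, lying loose on the case's top behind (+x of) the panel; origin at the centre of its underside
- counter_bell: bystander: brass counter bell, 72 mm across, 51 mm high, on the table to the right; origin at the centre of its underside
- balm_tin_1: bystander: flat round tin with a pink lid, 57 mm across, 20 mm high, on the table to the right; origin at the centre of its underside
- matchbox_2: bystander: dark blue matchbox, 36 x 57 x 16 mm, on the table to the right; origin at the centre of its underside
- soap_3: bystander: light blue soap carton, 56 x 85 x 30 mm, on the table to the right; origin at the centre of its underside
- tape_roll: bystander: roll of brown tape lying flat, 93 mm across, 48 mm high, on the table to the left; origin at the centre of its underside
- house_3: bystander: small pink ceramic house, 40 x 48 mm, 87 mm high, on the table to the left; origin at the centre of its underside
- cash_case: the grey steel cash drawer case, fixed to the table, 340 mm wide (y), 90 mm high; its top reaches 124 mm to -x and 110 mm to +x of the origin. Origin on the table, 40 mm to +x of panel_mid; same axes as that point

How it is judged (in metres and radians):
On the way, in this order (a step that is already met when the one before it is completed fails the run):
1. the release button is pressed down (value of joint release_button above 0.0025 m and value of joint drawer below 0.04 m), for 0.02 s.
2. the drawer has sprung out (value of joint drawer above 0.052 m), for 0.2 s.
At the end, for the whole second after the job is handed in: the drawer stands at rest at least 52 mm out (of 60), the release button is up again (within 1.5 mm), and every bystander is within 30 mm of where it stood (value of joint drawer above 0.052 m and velocity of joint drawer below 0.01 m/s and value of joint release_button below 0.0015 m and distance of each of balm_tin_2, matchbox_4, counter_bell, balm_tin_1, matchbox_2, soap_3, tape_roll, house_3 from where it was at the start of the episode below 0.03 m); the robot touches nothing.
It fails at once if a bystander is lifted, pushed or knocked more than 30 mm (distance of any of balm_tin_2, matchbox_4, counter_bell, balm_tin_1, matchbox_2, soap_3, tape_roll, house_3 from where it was at the start of the episode above 0.03 m).
It fails at once if a bystander is tipped (angle between any of balm_tin_2, matchbox_4, counter_bell, balm_tin_1, matchbox_2, soap_3, tape_roll, house_3's own z axis and vertical above 0.4 rad).
It also fails if it takes over 48 s, if anything falls off the work surface, if the arm or the gripper's body presses on something with over 40 N, if the wrist force passes 120 N, or if a joint passes its speed limit or range.

## Working session

There is one attempt and no reset: what is moved stays moved. The work goes in short steps, Python scripts to look and compute and a shell command to move; the robot and the scene stay as the last step left them, time stands still between calls to the robot, and variables do not carry over. Pictures are saved under pics/ and viewed, at most 10 in all, crops included, and the job is handed in when it is done.

```bash
mkdir -p pics; python3 - <<'E'
from station import arm, optics
import cv2, numpy as np
for n in ("scene","top"):
    c=optics.capture(n); np.savez(f"{n}.npz",**c)
    cv2.imwrite(f"pics/{n}.png",cv2.resize(c["image"][:,:,::-1],(800,600),interpolation=cv2.INTER_CUBIC))
s=arm.state();print(s["time_s"],s["tool_pos"],s["orientation"],s["wrist_force"])
E
```

```text
0.1 [ 179.65152551 -519.56938698  238.20642561] [-6.44896352e-04  9.86188210e-01  1.65627282e-01  3.13106266e-05] [-0.01499627  0.20895606  1.15792556]
```

View pics/top.png

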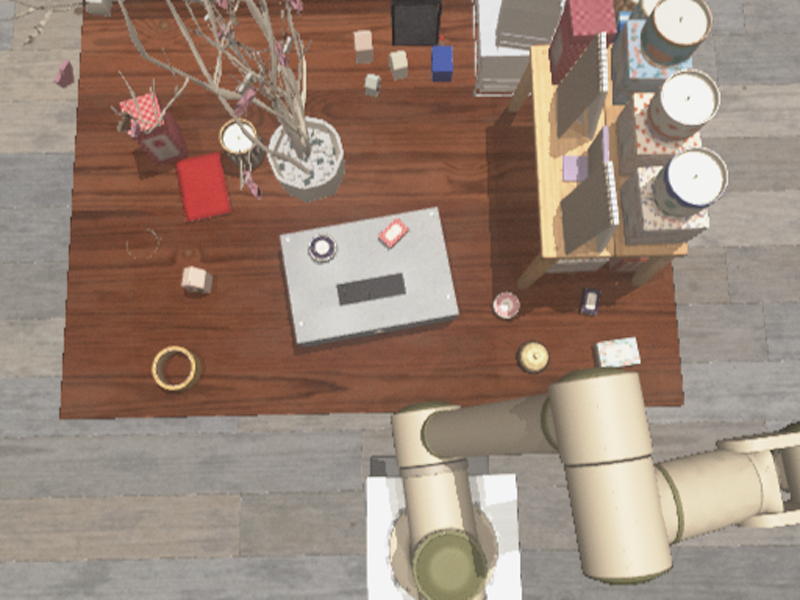

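View pics/scene.png

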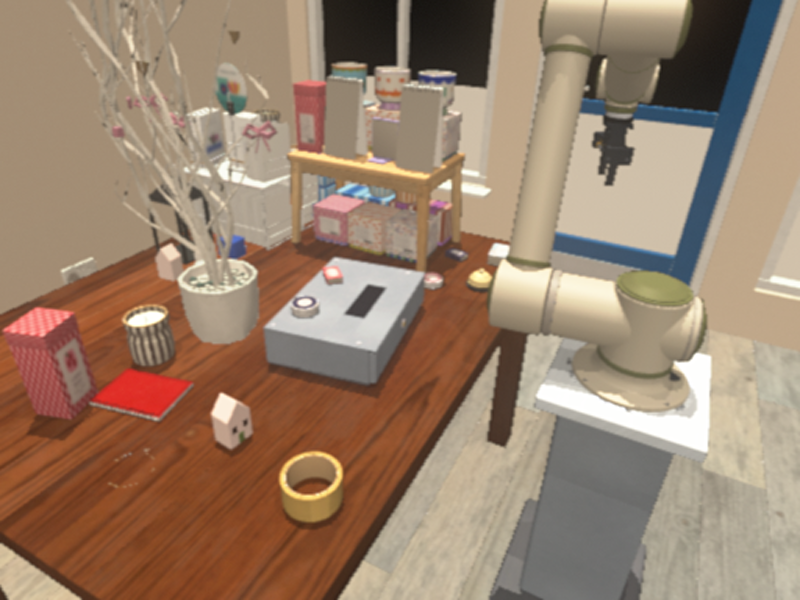

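The top view shows the grey case with the panel at about (337–406, 273–305) in the 800x600 picture. The tin is at (322,247) and the matchbox at (393,233), both behind the panel. The button's seam isn't visible at this scale. The scene view agrees and shows the arm well clear on the right.

```bash
cat > h.py <<'E'
import numpy as np, cv2
def ray(c,uv,z):
    K,E=c["mtx"],c["extrinsics"]; R,t=E[:3,:3],E[:3,3]
    d=R.T@np.linalg.solve(K,np.array([uv[0],uv[1],1.])); o=-R.T@t
    return o+d*(z-o[2])/d[2]
def panel(c,box,thr,z=88):
    x0,y0,x1,y1=box
    m=np.zeros(c["image"].shape[:2],np.uint8); m[y0:y1,x0:x1]=(c["image"][y0:y1,x0:x1].max(2)<thr)
    cn,_=cv2.findContours(m,cv2.RETR_EXTERNAL,cv2.CHAIN_APPROX_NONE)
    k=max(cn,key=cv2.contourArea)[:,0].astype(float)
    P=np.array([ray(c,p,z)[:2] for p in k]).astype(np.float32)
    return cv2.minAreaRect(P),k.min(0),k.max(0)
E
python3 - <<'E'
from h import *
c=dict(np.load("top.npz"))
print(panel(c,(205,165,270,205),90))
s=.64
for p in [(281,236),(437,208),(458,314),(297,343)]: print(ray(c,np.array(p)*s,90))
from scipy.spatial.transform import Rotation as R
print(R.from_quat([.986188,.165627,0,-.000645]).as_matrix().round(3))
E
```

```text
(((550.9071044921875, 196.8727569580078), (4.704402446746826, 4.638225555419922), 43.553565979003906), array([218., 182.]), array([220., 183.]))
[657.88205672 325.29168794  90.        ]
[711.64905511  -6.51114251  90.        ]
[482.36450873 -42.92377401  90.        ]
[429.36893751 291.04079748  90.        ]
[[ 0.945  0.327 -0.   ]
 [ 0.327 -0.945  0.001]
 [ 0.    -0.001 -1.   ]]
```

```bash
python3 - <<'E'
from h import *
c=dict(np.load("top.npz"))
print(c["image"][178:192,238].max(1), c["image"][165,240])
for t in (70,100,115,130):print(t,panel(c,(205,165,270,205),t))
# from scene-free estimate: corners
P=[ray(c,np.array(p)*.64,90)[:2] for p in [(281,236),(437,208),(458,314),(297,343)]]
yaw=.161; ex=np.array([np.cos(yaw),np.sin(yaw)]); print(np.mean(P,0)-ex*33)
E
```

```text
[123 100  99 100  97  99  96  95  98 101  99  97 100 126] [208 207 201]Traceback (most recent call last):
  File "<stdin>", line 4, in <module>
  File "h.py", line 10, in panel
    k=max(cn,key=cv2.contourArea)[:,0].astype(float)
      ~~~^^^^^^^^^^^^^^^^^^^^^^^^
ValueError: max() iterable argument is empty
```

```bash
python3 - <<'E'
from h import *
c=dict(np.load("top.npz"))
for t in (125,150,165):print(t,panel(c,(205,165,270,205),t))
P=[ray(c,np.array(p)*.64,90)[:2] for p in [(281,236),(437,208),(458,314),(297,343)]]
yaw=.161; ex=np.array([np.cos(yaw),np.sin(yaw)]); print(np.mean(P,0)-ex*33)
E
```

```text
125 (((540.6151123046875, 137.72689819335938), (43.77050018310547, 138.5207061767578), 8.913284301757812), array([216., 175.]), array([258., 194.]))
150 (((540.7592163085938, 137.97857666015625), (45.01108932495117, 140.18736267089844), 9.173723220825195), array([215., 175.]), array([259., 195.]))
165 (((540.3480224609375, 137.73782348632812), (45.90084457397461, 141.40513610839844), 9.172778129577637), array([215., 175.]), array([259., 195.]))
[537.74291296 136.43431554]
```

The panel middle is at about (540.5, 137.8), with yaw 0.160 rad. I'll traverse at the current height with the fingers closing.

```bash
python3 -m jog '[[[0.9,-0.8,0,0,0,0,-1],[0.92,-0.84,0,0,0,0,-1],[0.92,-0.84,0,0,0,0,-1],[0.92,-0.84,0,0,0,0,-1],[0.92,-0.84,0,0,0,0,-1],[0.92,-0.84,0,0,0,0,-1],[0.92,-0.84,0,0,0,0,-1],[0.92,-0.84,0,0,0,0,-1],[0.92,-0.84,0,0,0,0,-1],[0.92,-0.84,0,0,0,0,-1]]]'
cat >> h.py <<'E'
MID=np.array([540.5,137.8,88.]); YAW=.160
def togo(py=0.,px=0.,z=100.,mid=MID):
    from station import arm
    from scipy.spatial.transform import Rotation as R
    s=arm.state(); q=s["orientation"]; r=R.from_quat([q[1],q[2],q[3],q[0]])
    ex=np.array([np.cos(YAW),np.sin(YAW),0]); ey=np.array([-ex[1],ex[0],0])
    tgt=mid+px*ex+py*ey; tgt[2]=z
    T=R.from_matrix(np.c_[ex,-ey,[0,0,-1]])
    d=s["tool_pos"]-mid
    print("t",round(s["time_s"],2),"panel xy z",np.round([d@ex,d@ey,s["tool_pos"][2]],1),"F",np.round(s["wrist_force"],1),"w",round(s["width"],3))
    print("shift units",np.round(r.as_matrix().T@(tgt-s["tool_pos"])/30,2),"turn units",np.round((r.inv()*T).as_rotvec()/.08,2))
E
python3 -c "
from h import *
togo(0,0,200)"
```

```text
time_s: 1.1
tool_pos: [358.4, -191.3, 238.7]
orientation: [-0.0, 0.986, 0.166, -0.0]
wrist_force: [0.9, -0.2, 0.4]
width: 0.116
finger_force: 0.0
t 1.1 panel xy z [-232.2 -295.9  238.7] F [ 0.9 -0.2  0.4] w 0.116
shift units [ 9.32 -8.39  1.29] turn units [-0.    0.    2.16]
```

```bash
python3 -m jog '[[[0.93,-0.84,0,0,0,0,-1],[0.93,-0.84,0,0,0,0,-1],[0.93,-0.84,0,0,0,0,-1],[0.93,-0.84,0,0,0,0,-1],[0.93,-0.84,0,0,0,0,-1],[0.93,-0.84,0.1,0,0,0,-1],[0.93,-0.84,0.3,0,0,0,-1],[0.93,-0.84,0.3,0,0,0,-1],[0.93,-0.84,0.3,0,0,0,-1],[0.93,-0.84,0.3,0,0,0,-1]]]'; python3 -m jog '[[[0,0,0,0,0,0.72,-1],[0,0,0,0,0,0.72,-1],[0,0,0,0,0,0.72,-1],[0,0,0,0,0,0,-1]]]' 
python3 - <<'E'
from h import *
from station import optics
togo(0,0,100)
c=optics.capture("wrist"); np.savez("w1.npz",**c)
cv2.imwrite("pics/w1.png",cv2.resize(c["image"][:,:,::-1],(800,600),interpolation=cv2.INTER_CUBIC))
E
```

```text
time_s: 2.1
tool_pos: [539.8, 138.1, 199.0]
orientation: [-0.0, 0.986, 0.166, -0.0]
wrist_force: [1.1, -0.3, 0.5]
width: 0.005
finger_force: 0.0
time_s: 2.5
tool_pos: [539.2, 136.6, 199.4]
orientation: [-0.0, 0.997, 0.08, -0.0]
wrist_force: [-0.6, -0.1, 0.6]
width: 0.004
finger_force: 0.0
t 2.5 panel xy z [ -1.4  -1.  199.4] F [-0.6 -0.1  0.6] w 0.004
shift units [ 0.05 -0.03  3.31] turn units [-0.    0.01 -0.  ]
```

View pics/w1.png

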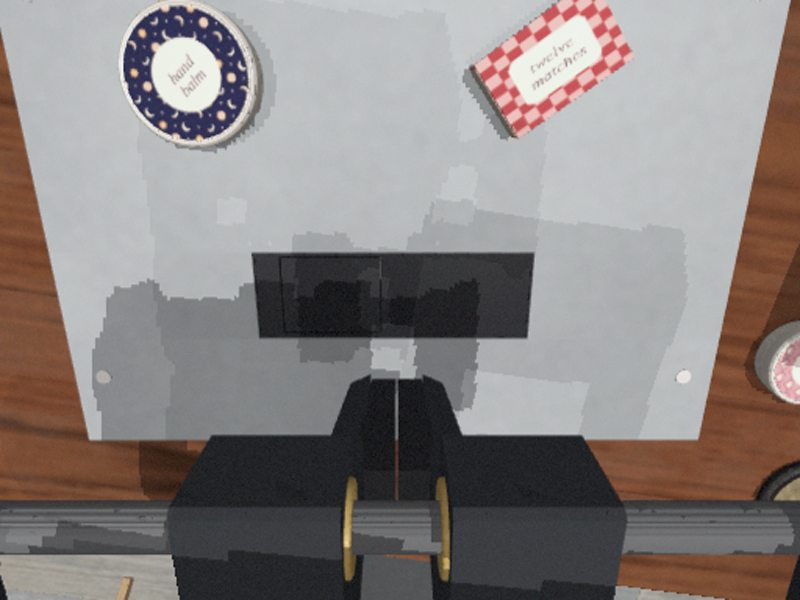

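The wrist view shows the whole panel, from (253,253) to (533,338), and a hairline seam round the button at columns 281–381, rows 257–333. I'll convert these pixels to positions and check the panel middle.

```bash
python3 - <<'E'
from h import *
c=dict(np.load("w1.npz")); s=.64
ex=np.array([np.cos(YAW),np.sin(YAW)]); ey=np.array([-ex[1],ex[0]])
f=lambda L,z:[np.round([(ray(c,np.array(p)*s,z)[:2]-MID[:2])@e for e in (ex,ey)],1) for p in L]
print("panel",f([(253,253),(534,253),(528,338),(261,338)],90))
print("button",f([(280,257),(380,257),(380,332),(284,332)],88))
E
```

```text
panel [array([19.8, 69.3]), array([ 19.6, -69.7]), array([-25.8, -70.3]), array([-25.6,  69.1])]
button [array([17.3, 56.5]), array([17.2,  6.6]), array([-23.2,   7. ]), array([-23.1,  57.3])]
```

The button centre is about +32 mm along the panel and about −2 mm across it. I'll go over it and come down close.

```bash
python3 -m jog '[[[0,-0.6,0.3,0,0,0,-1],[0,-0.5,0.7,0,0,0,-1],[0,0,0.9,0,0,0,-1],[0,0,0.9,0,0,0,-1],[0,0,0.5,0,0,0,-1],[0,0,0.2,0,0,0,-1],[0,0,0,0,0,0,-1]]]'
python3 -c "
from h import *
togo(32,-2,88)"
```

```text
time_s: 3.25
tool_pos: [534.0, 169.0, 94.4]
orientation: [0.0, 0.997, 0.08, -0.001]
wrist_force: [0.4, 0.6, 0.2]
width: 0.012
finger_force: 0.0
t 3.25 panel xy z [-1.5 31.8 94.4] F [0.4 0.6 0.2] w 0.012
shift units [-0.02 -0.01  0.21] turn units [-0.    0.01  0.01]
```

Positioned at z = 94.4. Now I'll press slowly in 2 mm steps.

```bash
python3 -m jog '[[[0,0,0.1,0,0,0,-1],[0,0,0.1,0,0,0,-1],[0,0,0.08,0,0,0,-1],[0,0,0,0,0,0,-1]]]'; python3 -m jog '[[[0,0,0.07,0,0,0,-1],[0,0,0,0,0,0,-1]]]'
```

```text
time_s: 3.65
tool_pos: [534.5, 169.1, 86.7]
orientation: [0.0, 0.997, 0.08, 0.001]
wrist_force: [1.0, 0.8, 2.4]
width: 0.004
finger_force: 0.7
time_s: 3.85
tool_pos: [534.5, 169.1, 84.4]
orientation: [-0.0, 0.997, 0.08, 0.001]
wrist_force: [1.0, -0.2, 3.1]
width: 0.0
finger_force: 1.3
```

The tip is sinking at 2.4–3.1 N, so it's on the button and the button is giving. I'll press past 4 mm.

```bash
python3 -m jog '[[[0,0,0.06,0,0,0,-1],[0,0,0.04,0,0,0,-1],[0,0,0,0,0,0,-1],[0,0,0,0,0,0,-1]]]'; python3 -m jog '[[[0,0,0,0,0,0,-1],[0,0,0,0,0,0,-1],[0,0,0,0,0,0,-1],[0,0,0,0,0,0,-1]]]'
python3 - <<'E'
from h import *
from station import optics
c=optics.capture("scene")
cv2.imwrite("pics/s2.png",cv2.resize(c["image"][:,:,::-1],(800,600),interpolation=cv2.INTER_CUBIC))
E
```

```text
time_s: 4.25
tool_pos: [534.4, 169.1, 81.4]
orientation: [-0.0, 0.997, 0.08, 0.0]
wrist_force: [1.4, 0.2, 5.4]
width: 0.003
finger_force: 2.3
time_s: 4.65
tool_pos: [534.4, 169.1, 81.4]
orientation: [-0.0, 0.997, 0.08, 0.0]
wrist_force: [1.4, 1.3, 3.7]
width: 0.006
finger_force: 2.6
```

View pics/s2.png

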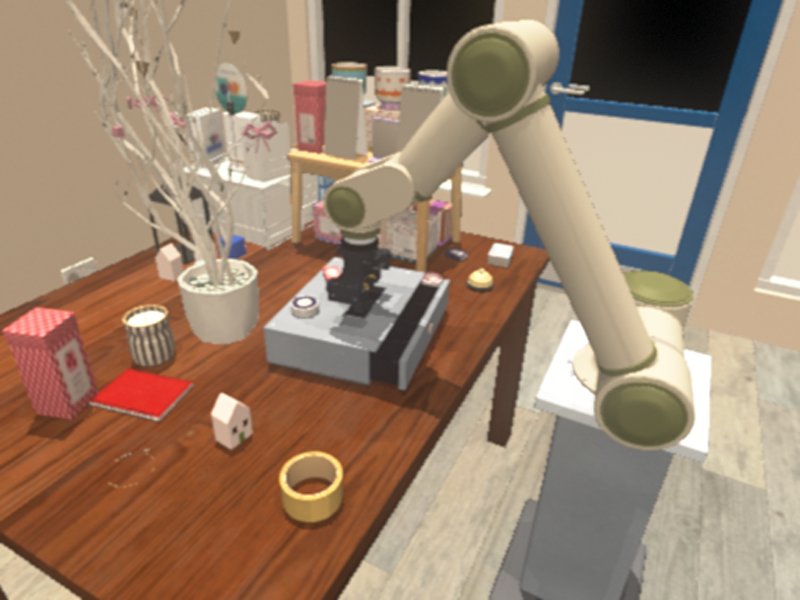

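The scene view shows the drawer sprung out (front at about (425,345)) with the bystanders where they were. I'll lift straight up, wait a moment and confirm.

```bash
python3 -m jog '[[[0,0,-0.2,0,0,0,-1],[0,0,-0.5,0,0,0,-1],[0,0,-0.9,0,0,0,-1],[0,0,-0.9,0,0,0,-1],[0,0,-0.9,0,0,0,-1],[0,0,-0.6,0,0,0,-1],[0,0,0,0,0,0,-1],[0,0,0,0,0,0,-1],[0,0,0,0,0,0,-1],[0,0,0,0,0,0,-1]]]'
python3 - <<'E'
from h import *
from station import optics
c=optics.capture("wrist")
cv2.imwrite("pics/w2.png",cv2.resize(c["image"][:,:,::-1],(800,600),interpolation=cv2.INTER_CUBIC))
E
```

```text
time_s: 5.7
tool_pos: [533.7, 169.0, 200.0]
orientation: [0.0, 0.997, 0.08, -0.001]
wrist_force: [0.4, 0.7, -0.2]
width: 0.003
finger_force: 0.0
```

View pics/w2.png

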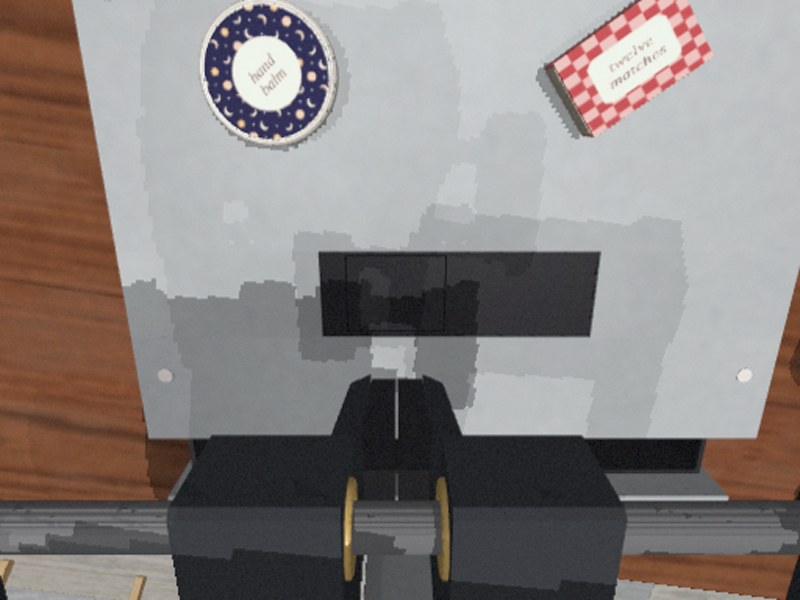

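The wrist view shows the button flush again at columns 346–446. The drawer is open below the case's front edge at row 438, the tin and matchbox haven't moved, and the arm is clear.

```bash
python3 -c "
from station import ticket
print(ticket.job_done())"
```

```text
the job is handed in; nothing more can be done
None
```

The cash drawer is open and the job is handed in: I pressed the hidden button (found by its seam in the wrist camera image, not by feel), the drawer sprang out, the button came back up flush, and nothing around the case appeared to have moved; no verdict came back.

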